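# Unstop the short dip pot

## Task

Take the rubber bung out of the shorter of the two steel pots. It is a tight press fit: grip it and, while it is still in the mouth, rock it clearly to the left and then clearly to the right (about 8 degrees each way), then pull it straight up and out and set it down in the shallow tray. Leave the taller pot's bung in place.

Things in the scene. Friction and masses are not known exactly. Their poses are not given: they have to be found in the camera images.
- short_bung_grip (a point): Bung to pull, black rubber, 70 mm long, 50 g. Top: block grip 34 (x) x 24 (y) x 36 mm high; pinch its flat left and right faces. Below: collar 36 mm wide, 4 mm thick, then round plug 28 mm wide, 30 mm long. Point: grip centre, 18 mm below the top, 52 mm above the foot; z up. Seated it is 26 mm above the mouth, the plug 26 mm deep. It can lean 10 degrees, about a point 8 mm below the rim.
- short_pot_mouth (a point): Centre of the short pot's mouth, at rim height: round steel pot 52 mm wide, 60 mm high, on a flange 84 mm wide, bolted to the bench. y points left (within 20 degrees of the robot's left; the bung's grip is turned alike), z up. Four springy rubber pads in the mouth clasp the plug; a straight pull takes 12 to 22 N. A leaned bung may spring back when let go.
- tall_bung_grip (a point): The same kind of bung in the tall pot (alike, but 95 mm high, so its bung reaches 139 mm above the bench), to be left alone. Point: centre of its grip. The two pots may stand either way round, 130 to 270 mm apart.
- tray: Shallow square aluminium tray, open on top, 130 x 130 mm, 18 mm high, walls and floor 3 mm thick, fixed to the bench. Origin: centre of its underside.
Mind the look-alikes: they are no part of the job. Leave any yellow look-alike of the part that bears short_bung_grip alone.

How it is judged (in metres and radians):
On the way, in this order (a step that is already met when the one before it is completed fails the run):
1. the short pot's bung is leaned to the left by more than 4 degrees while still in the mouth (raised less than 14 mm) (angle between short_bung_grip's own z axis and vertical above 0.07 rad and y of short_bung_grip in the frame of short_pot_mouth above 0.0015 m and z of short_bung_grip in the frame of short_pot_mouth below 0.04 m), for 0.05 s.
2. then it is leaned to the right by more than 4 degrees while still in the mouth (raised less than 20 mm) (angle between short_bung_grip's own z axis and vertical above 0.07 rad and y of short_bung_grip in the frame of short_pot_mouth below -0.0015 m and z of short_bung_grip in the frame of short_pot_mouth below 0.046 m), for 0.05 s.
3. then it is drawn straight up out of the mouth (clear of the rim, within 20 mm of the axis and 20 degrees of upright) (z of short_bung_grip in the frame of short_pot_mouth above 0.052 m and horizontal distance between short_bung_grip and short_pot_mouth below 0.02 m and angle between short_bung_grip's own z axis and vertical below 0.35 rad), for 0.02 s.
At the end, for the whole second after the job is handed in: The short pot's bung rests in the tray, standing or lying (its grip centre above the tray's area and less than 65 mm above the bench), and the tall pot's bung is still seated (within 10 mm of where it was) (x of short_bung_grip in the frame of tray between -0.065 and 0.065 m and y of short_bung_grip in the frame of tray between -0.065 and 0.065 m and height (world z) of short_bung_grip below 0.065 m and distance of tall_bung_grip from where it was at the start of the episode below 0.01 m); the robot touches nothing.
It fails at once if the tall pot's bung is pulled or pushed more than 10 mm from its seat (distance of tall_bung_grip from where it was at the start of the episode above 0.01 m).
It also fails if it takes over 42 s, if anything falls off the work surface, if the arm or the gripper's body presses on something with over 40 N, if the wrist force passes 120 N, or if a joint passes its speed limit or range.

## Robot

A 6-joint arm with a two-finger parallel gripper is mounted at the origin on a cart in front of the work surface, level with it; the furniture and walls round the work are solid. World frame = base frame: x ahead of the robot, y to its left, z up, the work surface at z = 0. Lengths are in mm, angles in rad, forces in N, time in s.
With the tool pointing down it reaches from about 300 to 775 mm from the base axis. Payload 14.6 kg.
Tool frame: the origin (TCP) lies midway between the tips of the shut fingers; the grasp point (between the pads) lies 19 mm behind it; x points along the fingers, y is the direction in which the jaws open and shut, and the axes are right-handed (so a half turn about x gives the same grasp; the last joint's range is limited). The gripper opens to 94 mm and grips with 3 to 60 N. Pads are 16 mm wide; open, the fingers measure 119 mm over their backs; the gripper's body (75 mm by 177 mm) begins 78 mm behind the grasp point.
Start: joints at [-1.414, 0.3, 1.521, -0, 1.321, -0.067], TCP at [122.059, -536.275, 205.446] pointing down, gripper open.
Joint ranges: [-3.03, 3.03], [-0.79, 2.21], [0.23, 2.52], [-1.04, 4.18], [0, 3.07], [-2.55, 2.55]. Speed limits (rad/s): [2.22, 2.22, 2.57, 3.14, 3.14, 3.14].

## Interface

Orientations are given as [roll, pitch, yaw] about the fixed x, y, z axes, in that order (R = Rz(yaw) Ry(pitch) Rx(roll)).
In Python, from cell import * gives the robot as it stands.
- The arm moves only by the tool servo_tool, never from a script. Its arguments are lists of equal length, an entry for each row: "dp": the shift along the world's x, y, z in mm, a list of three; "angular": the turn, a rotation vector about the world's x, y, z in degrees, a list of three; "jaw": the gripper's target within -1 to 1 (shut at 1, half-way at 0, fully open at -1). In form: {"dp": [[dx, dy, dz], ...], "angular": [[ax, ay, az], ...], "jaw": [jaw, ...]}. A call has 1 to 10 rows; each row shifts and turns the commanded pose from where the row before left it; what a row does not reach is not made up. A row lasts 1/8 s, in which the tool goes at most 62.5 mm and 10.7 degrees, less where a joint would pass 70% of its speed; a pose out of reach is approached as far as the arm can. A call is refused whole if a number of a shift passes 62.5 or a number of a turn 10.7, either way. A call with a gripper value outside its range is refused whole. The fingers move at their own pace and stop on an object; "newtons" is the grip in N (left out, the last holds). Time passes only in rows, so rows that do not move let the fingers close. It gives the time, the measured TCP pose, the force and the opening at its end, in the units of the state.
- read_state(): the state, without advancing time (a new reading comes with each control period).
- camera(name): name is "side" or "top"; returns a dict with "frame" (480x640x3 uint8, red, green, blue), "K" (3x3 intrinsics, pixels), "k1" (the pictures are not rectified: a ray, as slopes to the right and down, at radius r is drawn at 1 + k1 r^2 times it, then the intrinsics apply), "extrinsics" (4x4, takes a point from camera to world coordinates). Camera axes: x right, y up, looking along -z (the intrinsics and any distortion apply to the point x, -y, -z); pixel columns grow to the right and rows downward; lengths in mm; the calibration is good to about 2 mm. A picture is of the moment at which its call begins. There is no depth.
- sign_off(): hands the job in, once; it reports no verdict.
The state is a dict: "clock": time; "joints": joint angles; "qd": joint speeds; "effort": joint torques, N m; "eef_pos": TCP position; "eef_rot": TCP orientation; "wrist_force": force on the tool from outside, world axes, zero at the start; "moment": the same for the moment, N m; "finger_gap": finger opening in mm.
Only numpy, scipy, OpenCV 4.12 (cv2) and the standard library are available. Lean on these libraries where they do the work, as an engineer would, in place of code of your own. Each camera call takes 0.05 s, during which the arm holds its last target. There are 200 camera calls.

## Working session

There is one attempt and no reset: what is moved stays moved. The work goes in short steps, Python scripts to look and compute and a tool call to move; the robot and the scene stay as the last step left them, time stands still between calls to the robot, and variables do not carry over. Pictures are saved under pics/ and viewed, about 8 in all and at most 12, crops included, and the job is handed in when it is done.

Besides the shell and the picture viewer there is one more tool, called as name(argument=value, ...) on one line, values as JSON. servo_tool: Moves the arm, as the interface text tells. Its arguments: {"type":"object","properties":{"dp":{"type":"array"},"angular":{"type":"array"},"jaw":{"type":"array"},"newtons":{"type":"number"}},"required":["dp","angular","jaw"]}

```bash
mkdir -p pics; cat > h.py <<'E'
from cell import *
import numpy as np, cv2
def look(name,fn):
    c=camera(name); cv2.imwrite('pics/'+fn,cv2.cvtColor(c['frame'],cv2.COLOR_RGB2BGR)); return c
def ray(c,u,v):
    K=c['K'];d=np.array([[c['k1'],0,0,0]],float)
    p=cv2.undistortPoints(np.array([[[u,v]]],float),np.array(K,float),d)[0,0]
    E=np.array(c['extrinsics']);return E[:3,3],E[:3,:3]@np.array([p[0],-p[1],-1])
def onz(c,u,v,z):
    o,d=ray(c,u,v);return o+d*(z-o[2])/d[2]
def proj(c,P):
    E=np.array(c['extrinsics']);q=E[:3,:3].T@(np.array(P,float)-E[:3,3]);q=q*[1,-1,-1]
    return cv2.projectPoints(q[None],np.zeros(3),np.zeros(3),np.array(c['K'],float),np.array([c['k1'],0,0,0],float))[0].ravel()
E
python3 - <<'E'
from h import *
a=look('top','t1.png');b=look('side','s1.png')
for c in(a,b):print(np.round(c['extrinsics'],2).tolist(),np.array(c['K']).tolist(),c['k1'])
print(read_state())
E
```

```text
[[-0.1, 0.97, -0.22, 319.57], [-0.99, -0.1, 0.02, -353.52], [0.0, 0.22, 0.98, 1084.34], [0.0, 0.0, 0.0, 1.0]] [[489.5611350819853, 0.0, 320.5537259913776], [0.0, 489.5611350819853, 237.9528106148369], [0.0, 0.0, 1.0]] 0.04352773610014376
[[-0.87, 0.3, -0.39, 53.6], [-0.49, -0.51, 0.71, 489.76], [0.02, 0.81, 0.59, 804.9], [0.0, 0.0, 0.0, 1.0]] [[581.1710223802961, 0.0, 322.0642252913542], [0.0, 581.1710223802961, 241.24292951197825], [0.0, 0.0, 1.0]] -0.12491636629157224
{'clock': 0.1, 'joints': array([-1.41362103e+00,  3.00416240e-01,  1.52153224e+00, -9.66202433e-06,
        1.32071303e+00, -6.66087684e-02]), 'qd': array([-5.74736905e-04, -1.86760906e-03, -1.82671106e-03, -1.41216888e-03,
        9.52077528e-05,  5.00786719e-04]), 'effort': array([ 8.63024543e-04, -5.32645833e+01, -3.53282940e+01,  7.09645939e-02,
        2.34782294e-02, -7.18992328e-05]), 'eef_pos': array([ 122.00795833, -536.04491057,  204.93708562]), 'eef_rot': array([-1.62864936,  1.56972743,  1.73672975]), 'wrist_force': array([ 0.18714495, -0.88024282, -0.66730262]), 'moment': array([-0.00978286, -0.01511223, -0.02695572]), 'finger_gap': 93.9714405277259}
```

View pics/t1.png

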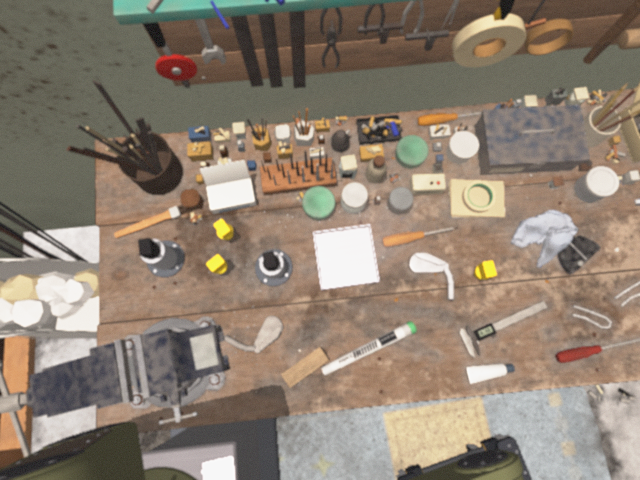

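View pics/s1.png

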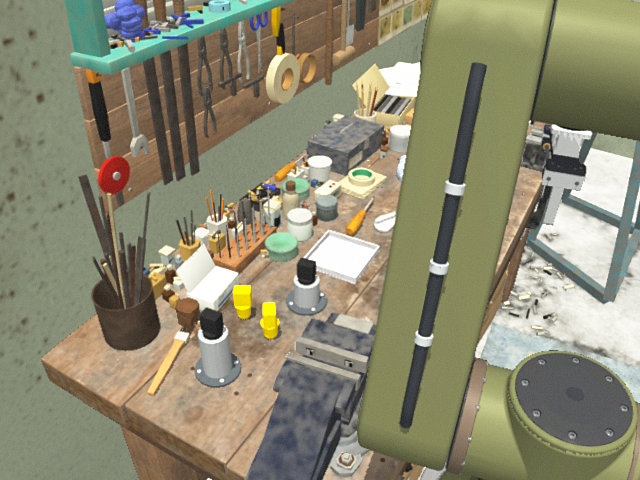

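The top view shows the tall pot's bung at about (150,248), the short pot's bung at about (270,262) and the tray at about (346,257). Yellow decoys sit at (217,265) and (223,230). I'll segment and measure next.

```bash
python3 - <<'E'
from h import *
a=camera('top');b=camera('side')
t=cv2.cvtColor(a['frame'],cv2.COLOR_RGB2BGR);s=cv2.cvtColor(b['frame'],cv2.COLOR_RGB2BGR)
A=cv2.resize(t[225:305,235:315],(400,400),interpolation=cv2.INTER_CUBIC)
B=cv2.resize(s[245:325,265:345],(400,400),interpolation=cv2.INTER_CUBIC)
cv2.imwrite('pics/crop1.png',np.hstack([A,B]))
def blob(c,box,lo=70):
    x0,y0,x1,y1=box;m=(c['frame'][y0:y1,x0:x1].max(2)<lo).astype(np.uint8)
    n,l,st,ce=cv2.connectedComponentsWithStats(m)
    for i in range(1,n):
        if st[i,4]>30:
            print(st[i]+[x0,y0,0,0,0],ce[i]+[x0,y0])
            k=cv2.findContours((l==i).astype(np.uint8),0,2)[0][0];r=cv2.minAreaRect(k);print(r)
for lo in(40,60):
  print(lo)
  blob(a,(235,235,310,300),lo);blob(a,(130,225,195,285),lo);blob(b,(280,250,335,320),lo);blob(b,(190,300,240,390),lo)
# tray
f=a['frame'][210:300,300:395];m=(f.min(2)>190).astype(np.uint8)
k=max(cv2.findContours(m,0,2)[0],key=cv2.contourArea);r=cv2.minAreaRect(k)
p=cv2.boxPoints(r)+[300,210];print(p);print('tray',[onz(a,*q,18).round(1) for q in p],onz(a,*p.mean(0),10))
# flange ellipse short pot guess
print('short top',onz(a,268,258,104),'base',onz(a,274,267,4),'tall',onz(a,147,243,139),onz(a,162,258,4))
E
```

```text
40
[144 241  15  16  81] [153.11111111 250.27160494]
((22.37069320678711, 25.301725387573242), (11.686274528503418, 15.231548309326172), 23.198589324951172)
[299 265  16  19  55] [310.83636364 276.01818182]
((30.25, 26.25), (10.606600761413574, 21.21320343017578), 45.0)
[204 316  19  23 124] [217.24193548 327.89516129]
((26.619998931884766, 28.840002059936523), (12.800002098083496, 25.800003051757812), 36.869895935058594)
60
[265 256  14  14  81] [272.24691358 264.22222222]
((36.5, 28.5), (11.180339813232422, 12.969193458557129), 63.43495178222656)
[140 240  19  18 239] [149.35146444 248.82008368]
((19.0, 23.5), (17.0, 18.0), 90.0)
[298 258  18  27 328] [306.26829268 272.26829268]
((26.5, 21.0), (17.0, 26.0), 0.0)
[200 309  23  30 456] [211.79385965 325.03289474]
((21.0, 23.5), (29.0, 22.0), 90.0)
[[311.77998924 231.4600029 ]
 [371.13999176 222.97999954]
 [379.41999054 280.94000244]
 [320.05998993 289.41999817]]
tray [array([ 573.9, -362.8,   18. ]), array([ 579.9, -497.4,   18. ]), array([ 448.2, -499.1,   18. ]), array([ 442.9, -368. ,   18. ])] [ 511.7404445  -432.33644617   10.        ]
short top [ 507.28339097 -268.1287984   104.        ] base [ 504.74648686 -271.11557398    4.        ] tall [554.65486865 -37.96022539 139.        ] [550.58318877 -24.93793748   4.        ]
```

View pics/crop1.png

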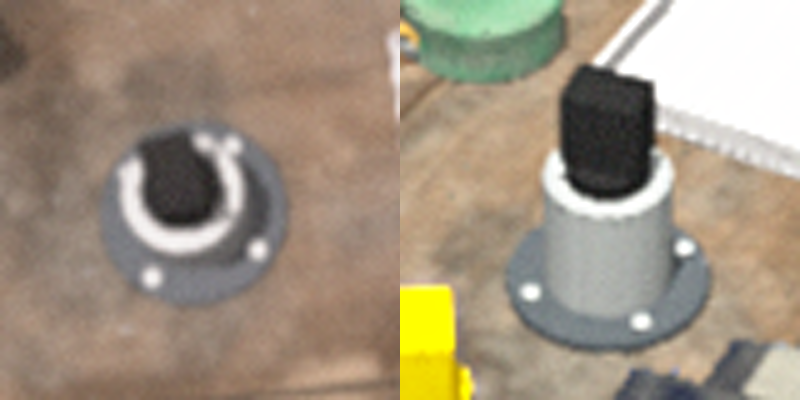

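In the left crop the flange centre is at about px (273.4,267) and the rim centre at about (271.4,265). In the right crop the grip shows its +y face almost head-on, so the yaw is positive. I'll brighten the crops to get the yaw.

```bash
python3 - <<'E'
from h import *
a=camera('top');b=camera('side')
g=lambda f:np.clip(255*(np.clip(f.astype(float),0,120)/120)**.5,0,255).astype(np.uint8)[:,:,::-1]
A=cv2.resize(g(a['frame'][248:280,255:287]),(400,400),interpolation=cv2.INTER_CUBIC)
B=cv2.resize(g(b['frame'][252:292,287:327]),(400,400),interpolation=cv2.INTER_CUBIC)
cv2.imwrite('pics/crop2.png',np.hstack([A,B]))
print('flange',onz(a,273.4,267,6),'rim',onz(a,271.4,265,60))
E
```

```text
flange [ 504.54006804 -269.94095321    6.        ] rim [ 499.9759533  -270.26601606   60.        ]
```

View pics/crop2.png

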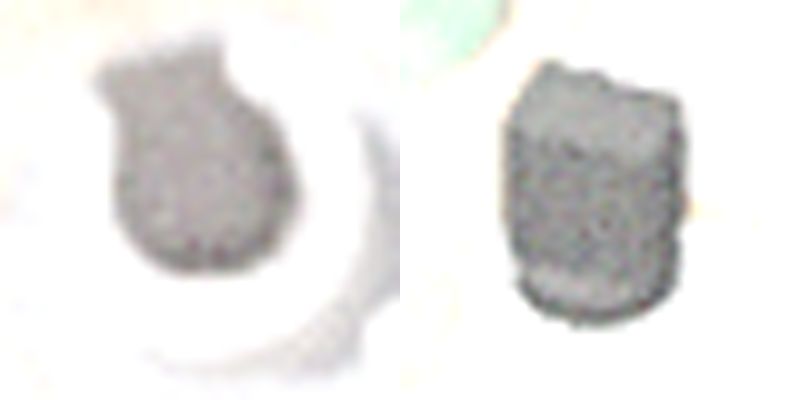

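The brightened views show the grip's top face. In the top image its far edge runs from about (262.8,254.4) to (272.4,251.2). In the side image the corners are at about (301.8,258.2), (315,261.5), (313.8,267) and (298,265).

```bash
python3 - <<'E'
from h import *
a=camera('top');b=camera('side')
P=[onz(a,262.8,254.4,104),onz(a,272.4,251.2,104)]
print(np.round(P,1),np.degrees(np.arctan2(*(P[0]-P[1])[[1,0]])),np.linalg.norm(P[0]-P[1]))
Q=[onz(b,*q,104) for q in[(301.8,258.2),(315,261.5),(313.8,267),(298,265)]]
print(np.round(Q,1),np.mean(Q,0))
for i in range(4):
    d=Q[(i+1)%4]-Q[i];print(np.degrees(np.arctan2(d[1],d[0])),np.linalg.norm(d))
s=read_state();from scipy.spatial.transform import Rotation as R
print(R.from_euler('xyz',s['eef_rot']).as_matrix().round(3))
E
```

```text
[[ 515.8 -258.2  104. ]
 [ 520.4 -278.1  104. ]] 103.05363885152028 20.473317747360117
[[ 518.1 -276.   104. ]
 [ 490.7 -280.2  104. ]
 [ 484.1 -264.3  104. ]
 [ 513.4 -254.1  104. ]] [ 501.55867421 -268.6493789   104.        ]
-171.26703325679324 27.705437448017467
112.33697190527667 17.17883053915194
19.335183803434557 30.97841716607348
-77.95394748507043 22.43406615589445
[[-0.     0.222 -0.975]
 [ 0.    -0.975 -0.222]
 [-1.    -0.     0.   ]]
```

The estimates agree: grip centre about (502,-269), yaw about 13°, which the tool's jaw axis already matches. Next I'll move above it.

servo_tool(dp=[[47.5,33.3,0],[47.5,33.3,0],[47.5,33.3,0],[47.5,33.3,0],[47.5,33.3,0],[47.5,33.3,0],[47.5,33.3,0],[47.5,33.3,0],[0,0,-20],[0,0,0]], angular=[[0,0,0],[0,0,0],[0,0,0],[0,0,0],[0,0,0],[0,0,0],[0,0,0],[0,0,0],[0,0,0],[0,0,0]], jaw=[-1,-1,-1,-1,-1,-1,-1,-1,-1,-1], newtons=40)

```text
clock: 1.65
eef_pos: [501.7, -269.2, 184.1]
eef_rot: [-0.752, 1.568, 2.614]
wrist_force: [0.4, -0.1, 0.1]
finger_gap: 94.2
```

servo_tool(dp=[[0,0,-25],[0,0,-25],[0,0,-15],[0,0,0],[0,0,0]], angular=[[0,0,0],[0,0,0],[0,0,0],[0,0,0],[0,0,0]], jaw=[-0.1,-0.1,-0.1,-0.1,-0.1])

```text
clock: 2.28
eef_pos: [502.4, -270.3, 121.6]
eef_rot: [2.355, 1.569, -0.563]
wrist_force: [0.8, -0.5, 0.1]
finger_gap: 52.6
```

```bash
python3 - <<'E'
from h import *
b=camera('side');s=read_state();print(s['eef_pos'],s['finger_gap'])
p=proj(b,s['eef_pos']);print('tcp px',p, proj(b,[502,-269.5,104]))
f=b['frame'][190:330,230:390,::-1];f=np.clip(255*(f/255.)**.6,0,255).astype(np.uint8)
cv2.imwrite('pics/s2.png',cv2.resize(f,(640,560),interpolation=cv2.INTER_CUBIC))
E
```

```text
[ 502.41171272 -270.22914613  121.60353861] 52.121862345756064
tcp px [307.19529691 255.14041474] [307.16731137 262.59304322]
```

View pics/s2.png

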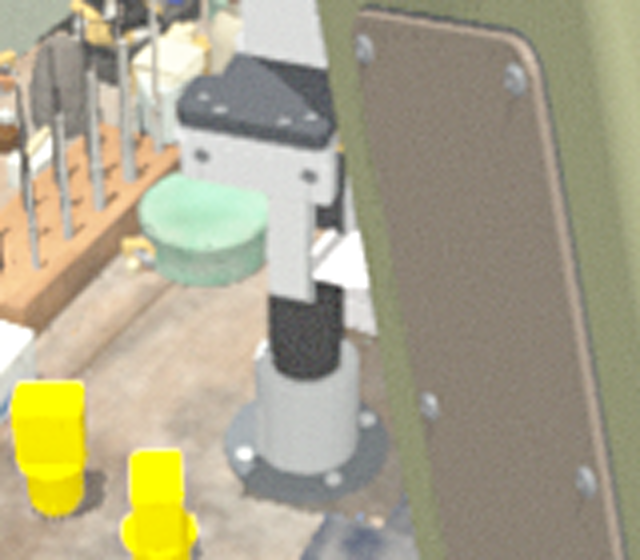

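The near finger hangs in line with the bung, whose grip is at crop x 270–340. It matches the projected TCP to within about 2 mm. I'll descend and grip.

servo_tool(dp=[[0,0,-20],[0,0,-20],[0,0,-7],[0,0,0],[0,0,0],[0,0,0],[0,0,0],[0,0,0]], angular=[[0,0,0],[0,0,0],[0,0,0],[0,0,0],[0,0,0],[0,0,0],[0,0,0],[0,0,0]], jaw=[-0.1,-0.1,-0.1,-0.1,1,1,1,1], newtons=50)

```text
clock: 3.32
eef_pos: [502.4, -270.3, 74.0]
eef_rot: [2.148, 1.569, -0.77]
wrist_force: [0.6, -2.7, 4.5]
finger_gap: 23.9
```

Gripped, with a gap of 23.9 mm. Now rock left about a pivot 22 mm below the TCP.

servo_tool(dp=[[-0.18,0.79,0],[-0.18,0.79,0],[-0.18,0.79,-0.1],[-0.18,0.79,-0.1],[0,0,0],[0,0,0],[0,0,0]], angular=[[-2.05,-0.47,0],[-2.05,-0.47,0],[-2.05,-0.47,0],[-2.05,-0.47,0],[0,0,0],[0,0,0],[0,0,0]], jaw=[1,1,1,1,1,1,1])

```text
clock: 4.2
eef_pos: [502.0, -266.6, 74.5]
eef_rot: [1.584, 1.422, -1.334]
wrist_force: [-1.6, 3.6, 12.7]
finger_gap: 23.6
```

```bash
python3 - <<'E'
from h import *
from scipy.spatial.transform import Rotation as R
b=camera('side');s=read_state();M=R.from_euler('xyz',s['eef_rot']).as_matrix();print(s['eef_pos'],s['finger_gap'],s['wrist_force'],s['moment'],M.round(3))
f=b['frame'][220:310,260:350,::-1];f=np.clip(255*(f/255.)**.6,0,255).astype(np.uint8)
cv2.imwrite('pics/s3.png',cv2.resize(f,(540,540),interpolation=cv2.INTER_CUBIC))
E
```

```text
[ 501.96146793 -266.56474061   74.53246159] 23.652011507393006 [-0.94110055  2.46370504 13.46638319] [0.46335844 0.27011894 0.05905406] [[ 0.035  0.219 -0.975]
 [-0.144 -0.964 -0.222]
 [-0.989  0.148 -0.002]]
```

View pics/s3.png

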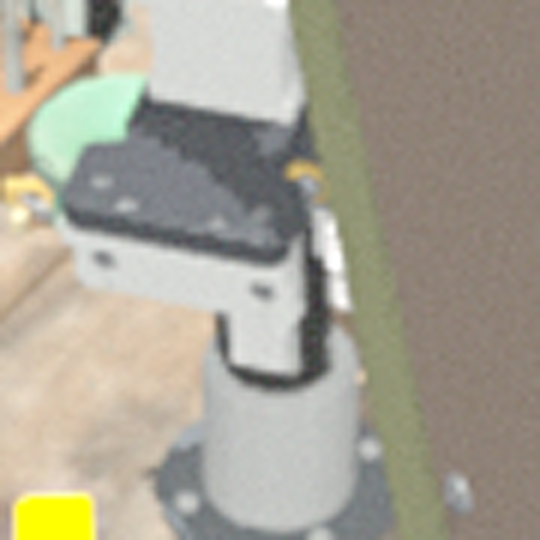

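The tool leans 8.5° left and the bung still sits in the mouth with both fingers on it. Now rock right.

servo_tool(dp=[[0.18,-0.79,0.1],[0.18,-0.79,0.1],[0.18,-0.79,0],[0.18,-0.79,0],[0.18,-0.79,0],[0.18,-0.79,0],[0.18,-0.79,0],[0.18,-0.79,0],[0,0,0],[0,0,0]], angular=[[2.05,0.47,0],[2.05,0.47,0],[2.05,0.47,0],[2.05,0.47,0],[2.05,0.47,0],[2.05,0.47,0],[2.05,0.47,0],[2.1,0.48,0],[0,0,0],[0,0,0]], jaw=[1,1,1,1,1,1,1,1,1,1])

```text
clock: 5.5
eef_pos: [503.4, -274.1, 74.6]
eef_rot: [-1.581, 1.425, 1.784]
wrist_force: [1.3, -6.7, 11.7]
finger_gap: 23.6
```

```bash
python3 - <<'E'
from h import *
from scipy.spatial.transform import Rotation as R
b=camera('side');s=read_state();M=R.from_euler('xyz',s['eef_rot']).as_matrix();print(s['eef_pos'],s['finger_gap'],s['wrist_force'],s['moment'],M.round(3))
f=b['frame'][220:310,260:350,::-1];f=np.clip(255*(f/255.)**.6,0,255).astype(np.uint8)
cv2.imwrite('pics/s4.png',cv2.resize(f,(540,540),interpolation=cv2.INTER_CUBIC))
E
```

```text
[ 503.40258421 -274.14853505   74.55770135] 24.04101560734639 [ 2.14873948 -6.5518038  11.50940054] [-1.38353093 -0.31067947 -0.02324245] [[-0.031  0.219 -0.975]
 [ 0.142 -0.965 -0.222]
 [-0.989 -0.145 -0.001]]
```

View pics/s4.png

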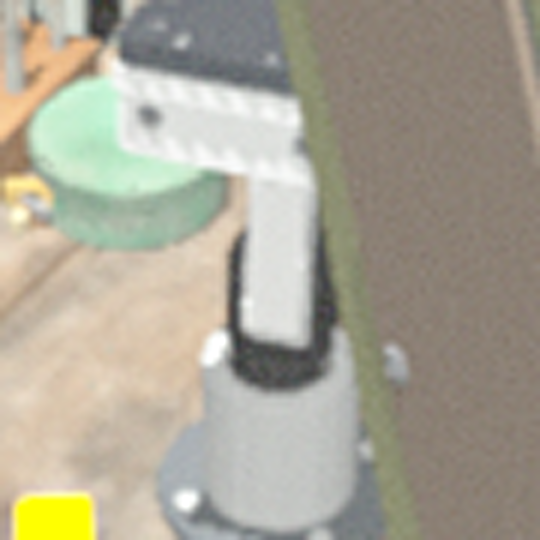

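Leaned 8.3° right, still in the mouth. Return upright and pull straight up.

servo_tool(dp=[[-0.18,0.79,0],[-0.18,0.79,0],[-0.18,0.79,0],[-0.18,0.79,0],[0,0,8],[0,0,10],[0,0,10],[0,0,10],[0,0,10],[0,0,0]], angular=[[-2.05,-0.47,0],[-2.05,-0.47,0],[-2.05,-0.47,0],[-2.05,-0.47,0],[0,0,0],[0,0,0],[0,0,0],[0,0,0],[0,0,0],[0,0,0]], jaw=[1,1,1,1,1,1,1,1,1,1])

```text
clock: 6.8
eef_pos: [502.3, -269.9, 122.2]
eef_rot: [-2.641, 1.57, 0.725]
wrist_force: [0.8, 0.1, -0.6]
finger_gap: 23.9
```

```bash
python3 - <<'E'
from h import *
b=camera('side');s=read_state();print(s['eef_pos'],s['finger_gap'],s['wrist_force'])
f=b['frame'][200:310,240:350,::-1];f=np.clip(255*(f/255.)**.6,0,255).astype(np.uint8)
cv2.imwrite('pics/s5.png',cv2.resize(f,(540,540),interpolation=cv2.INTER_CUBIC))
E
```

```text
[ 502.02616352 -269.81661875  121.57426409] 24.009281293871126 [ 1.34068061  0.23296454 -0.53223456]
```

View pics/s5.png

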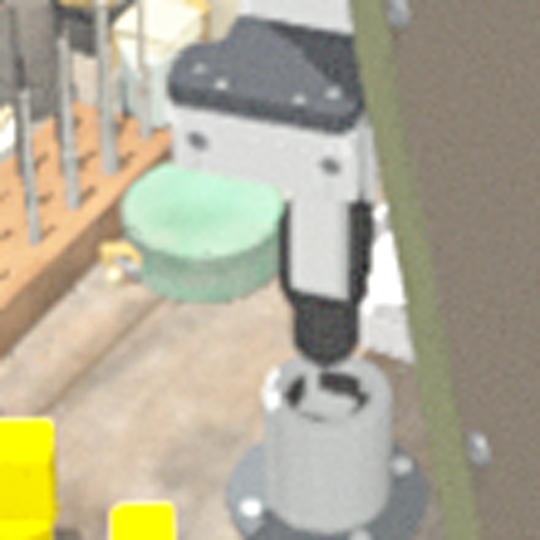

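The bung is out of the mouth and held upright. Now carry it to the tray centre, about (511,-432).

servo_tool(dp=[[0,0,12],[2,-36,0],[3,-45,0],[2,-45,0],[2,-36,0],[0,0,-25],[0,0,-25],[0,0,-20],[0,0,-10],[0,0,0]], angular=[[0,0,0],[0,0,0],[0,0,0],[0,0,0],[0,0,0],[0,0,0],[0,0,0],[0,0,0],[0,0,0],[0,0,0]], jaw=[1,1,1,1,1,1,1,1,1,1])

```text
clock: 8.1
eef_pos: [511.0, -431.8, 53.3]
eef_rot: [-1.336, 1.569, 2.03]
wrist_force: [-0.5, -0.5, -0.7]
finger_gap: 24.1
```

servo_tool(dp=[[0,0,-4],[0,0,-3],[0,0,-2],[0,0,0]], angular=[[0,0,0],[0,0,0],[0,0,0],[0,0,0]], jaw=[1,1,1,1])

```text
clock: 8.6
eef_pos: [511.1, -431.8, 44.4]
eef_rot: [-1.523, 1.57, 1.842]
wrist_force: [-0.3, -0.7, 0.1]
finger_gap: 23.5
```

servo_tool(dp=[[0,0,-1],[0,0,0],[0,0,0],[0,0,0],[0,0,0],[0,0,20],[0,0,40],[0,0,50],[0,0,40],[0,0,0]], angular=[[0,0,0],[0,0,0],[0,0,0],[0,0,0],[0,0,0],[0,0,0],[0,0,0],[0,0,0],[0,0,0],[0,0,0]], jaw=[1,0,-0.2,-0.2,-0.2,-0.2,-0.2,-0.2,-0.2,-0.2])

```text
clock: 9.85
eef_pos: [512.0, -432.7, 198.8]
eef_rot: [2.237, 1.564, -0.681]
wrist_force: [-0.2, 1.1, -1.0]
finger_gap: 56.1
```

servo_tool(dp=[[-40,0,0],[-45,0,0],[-40,0,0],[0,0,0],[0,0,0]], angular=[[0,0,0],[0,0,0],[0,0,0],[0,0,0],[0,0,0]], jaw=[-0.2,-0.2,-0.2,-0.2,-0.2])

```text
clock: 10.48
eef_pos: [386.5, -431.9, 193.7]
eef_rot: [-1.922, 1.57, 1.443]
wrist_force: [-0.1, 0.9, -0.1]
finger_gap: 56.3
```

```bash
python3 - <<'E'
from h import *
a=camera('top');b=camera('side');s=read_state();print(s['eef_pos'],s['wrist_force'])
A=a['frame'][200:320,120:420,::-1];B=b['frame'][220:400,180:400,::-1]
cv2.imwrite('pics/f.png',np.vstack([cv2.resize(A,(600,240)),cv2.resize(B,(600,340))]))
E
```

```text
[ 386.84165384 -431.71051746  193.29933092] [0.09373162 0.09160923 0.04597526]
```

View pics/f.png

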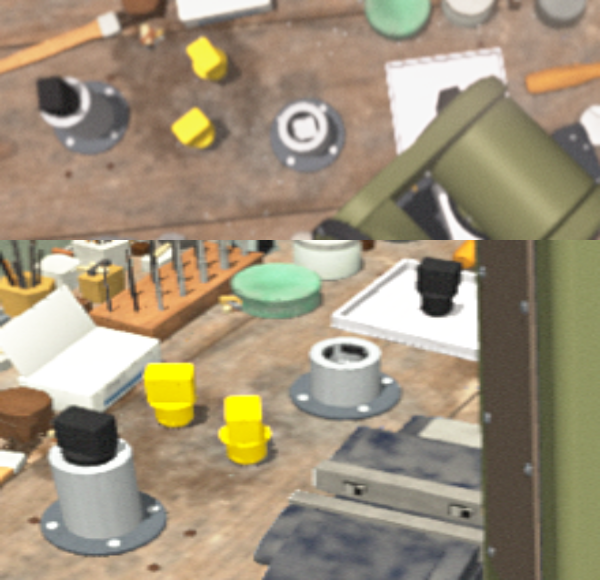

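The bung stands in the tray, the short pot is empty, the tall pot's bung is still seated, and the arm is clear. I'm handing in.

```bash
python3 -c "
from cell import *
print(sign_off())"
```

```text
the job is handed in; nothing more can be done
None
```

The short pot's bung is out and standing in the tray, and I handed the job in at about 10.5 s of the 42 s allowed. `sign_off()` gives no verdict, so I can't confirm the scoring.

- **Rocking:** I gripped the bung by its left and right faces and leaned the tool 8.5° left, then 8.3° right, with the bung still in the mouth. Those angles are the tool's. I took the bung's lean to be the same, since the grip gap held at about 24 mm and the pictures showed it following.
- **Pull and placing:** I brought it upright, pulled it straight up and set it down near the tray's centre.
- **Last checks:** The final pictures show the bung upright in the tray and the short pot empty. The tall pot's bung is still seated and the yellow look-alikes are where they were. The gripper is clear, with about 0 N at the wrist.
- **One disagreement:** The wrist moment was uneven between the two leans, about 0.5 N·m left and 1.4 N·m right. That suggests my estimate of the pot's centre was slightly off; no check failed.

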